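# Load the check board and hold it out over the ledge

### The arm

A 6-joint arm with a two-finger parallel gripper is mounted at the origin on a cart in front of the work surface, level with it; the furniture and walls round the work are solid. World frame = base frame: x ahead of the robot, y to its left, z up, the work surface at z = 0. Lengths are in m, angles in degrees, forces in N, time in s.
With the tool pointing down it reaches from about 0.25 to 0.725 m from the base axis. Payload 9.7 kg.
Tool frame: the origin (TCP) lies between the finger pads; the fingertips stand 11 mm ahead of it and the grasp point (between the pads) lies 8 mm behind it; y points along the fingers, x is the direction in which the jaws open and shut, and the axes are right-handed (so a half turn about y gives the same grasp; the last joint's range is limited). The gripper opens to 85 mm and grips with 20 to 120 N. Pads are 22 mm wide; open, the fingers measure 114 mm over their backs; the gripper's body (76 mm by 85 mm) begins 54 mm behind the grasp point. The pads swing forward as they close: fully open they stand 13 mm farther back than shut.
Start: joints at [74.427, 4.979, 10.078, 95.1, 0, 90], TCP at [0.148, 0.53, 0.242] pointing down, gripper open.
Joint ranges: [-179.16, 179.16], [-48.56, 103.87], [-65.8, 70.77], [-126.05, 130.52], [-82.76, 87.17], [-180, 180]. Speed limits (degrees/s): [127.2, 127.2, 147.25, 180, 180, 180].

### API

Orientations are given as [roll, pitch, yaw] about the fixed x, y, z axes, in that order (R = Rz(yaw) Ry(pitch) Rx(roll)).
In Python, from workcell import bot, vision gives the robot as it stands. The module is installed in compiled form; this text tells all that it offers.
- The arm moves only by the shell command python3 -m crank 'ROWS' [OPENING] [FORCE]. ROWS is text: rows parted by semicolons, each of 6 numbers parted by spaces: the shift along the tool's x, y, z in m, then the turn, a rotation vector about the tool's x, y, z in rad. A call has 1 to 8 rows; each row is the pose to reach, as a shift and turn from the pose commanded when the call began, along the tool's axes at that moment; what a row does not reach only later rows make up. A row lasts 1/10 s, in which the tool goes at most 50 mm and 8.59 degrees, less where a joint would pass 70% of its speed; a pose out of reach is approached as far as the arm can. A call with a gripper value outside its range is refused whole. OPENING is the gripper's target within -1 to 1 (shut at 1, half-way at 0, fully open at -1), set as the call begins (- or left out, the last holds). The fingers move at their own pace and stop on an object; FORCE is the grip in N (left out, the last holds). Time passes only in rows, so rows that repeat a pose let the fingers close. It gives the time, the measured TCP pose, the force and the opening at its end, in the units of the state.
- bot.get_obs(): the state, without advancing time (a new reading comes with each control period).
- vision.camera(name): name is "scene" or "top" or "wrist"; returns the picture (400x640x3 uint8, red, green, blue); there is no depth.
- vision.get_calibration(name): a dict with "fx", "fy", "cx", "cy" (pixels), "rvec" (rotation vector, rad) and "tvec" (3), from world to camera coordinates, as OpenCV has them. Camera axes: x right, y down, z forward; pixel columns grow to the right and rows downward; lengths in m; the calibration is good to about 2 mm. A picture is of the moment at which its call begins: read the wrist's pose just before it. get_calibration takes no time and is no camera call; for the wrist camera it gives the pose at the moment of the call.
- bot.job_done(): hands the job in, once; it reports no verdict.
The state is a dict: "time": time; "q": joint angles; "qd": joint speeds; "joint_efforts": joint torques, N m; "ee_pos": TCP position; "tcp_rot": TCP orientation; "wrist_force": force on the tool from outside, world axes, zero at the start; "torque": the same for the moment, N m; "opening": finger opening in m.
Only numpy, scipy, OpenCV 4.12 (cv2) and the standard library are available. Lean on these libraries where they do the work, as an engineer would, in place of code of your own. Each camera call takes 0.05 s, during which the arm holds its last target. There are 200 camera calls.

### The job

Stand the three orange vials upright in the white crate on the blue check board, one in each cell; then slide the loaded board out over the far edge of the ledge until its yellow line lies along that edge from end to end, so that the pharmacist at the desk behind can take the vials. That far out the board tips unless it is held, so finish while still holding it flat on the ledge, and do not let go. Never let the board tip or a vial fall over, and leave the other things on the ledge where they are.

Things in the scene. Friction and masses are not known exactly. Their poses are not given: they have to be found in the camera images.
- check_board: Loose blue board, 280 (its x) x 190 (its y) x 12 mm, 0.55 to 0.85 kg, flat on the ledge, turned up to 0.22 rad. Origin: centre of its underside; x toward its outer end (away from the robot), z up. Fixed on it: a white crate at the outer end (62 x 176 mm outside, centred at x = +95 mm, walls 28 mm high), a black bar handle at the near end, a yellow line 5 mm wide across it at x = -20 mm
- cell_a (a point): centre of the floor of the left cell (board y = +57 mm), on the board's top, 12 mm above its underside; the cell is 52 x 52 mm inside, walls 5 mm thick and 28 mm high, open at the top; cells lie side by side along the board's y, 57 mm apart
- cell_b (a point): the same for the middle cell
- cell_c (a point): the same for the right cell (board y = -57 mm)
- handle (a point): centre of the black handle bar, at board x = -105 mm, 51 mm above the board's underside. The bar runs along the board's y: 110 mm long, 14 mm thick (along x), 18 mm tall, with 30 mm free below it; posts 84 mm apart. Grip it across its 14 mm from above. With the line at the edge, holding the board down takes 3 to 7 N here; 20 N of grip is plenty, close softly
- line_left (a point): a point on the yellow line on the board's top, 5 mm from its left end (board y = +90 mm)
- line_right (a point): the same at the right end (board y = -90 mm)
- ledge_edge (a point): a point on the top corner of the ledge's far edge; the edge is straight and runs along world y; the axes are the world's (x outward, over the desk 160 mm lower). It does not move. The middle of the yellow line starts 125 to 185 mm short of it. A monitor's corner stands 30 mm past the edge at world y = -0.14 m; a board pushed straight ahead clears it
- vial_large: The largest orange pharmacy vial with a white ribbed screw cap and a label, 74 mm tall; cap 47 mm across (the top 20 mm), body 40 mm across; full, 35 to 85 g; it starts upright on the ledge, right of the board. Origin: centre of its underside, z up along the vial
- vial_medium: The middle orange pharmacy vial with a white ribbed screw cap and a label, 70 mm tall; cap 42 mm across (the top 20 mm), body 36 mm across; full, 35 to 85 g; it starts upright on the ledge, right of the board. Origin: centre of its underside, z up along the vial
- vial_small: The smallest orange pharmacy vial with a white ribbed screw cap and a label, 66 mm tall; cap 44 mm across (the top 20 mm), body 38 mm across; full, 35 to 85 g; it starts upright on the ledge, right of the board. Origin: centre of its underside, z up along the vial
- calculator: bystander: dark desk calculator, 148 x 98 x 22 mm, at the right
- gel_bottle: bystander: pump bottle of hand gel, 182 mm tall, at the back right
- yellow_carton: bystander: yellow medicine carton, 50 x 50 x 76 mm, right rear, behind the vials
- stapler: bystander: black stapler, 152 x 40 x 57 mm, front right
- tape_dispenser: bystander: wooden-coloured tape dispenser, 150 x 52 x 77 mm, front left
- blue_cap_bottle: bystander: white stock bottle with a blue cap, 62 mm across, 105 mm tall, left
There are look-alikes about, which are no part of the job. Leave any green or pink look-alike of the vial_medium alone.

How it is judged (in metres and radians):
On the way:
1. the three vials stand released in the crate, one per cell, while the board is still back on the ledge (its line at least 50 mm short of the edge) (((horizontal distance between vial_large and cell_a below 0.012 m and z of vial_large in the frame of cell_a between -0.005 and 0.005 m) or (horizontal distance between vial_large and cell_b below 0.012 m and z of vial_large in the frame of cell_b between -0.005 and 0.005 m) or (horizontal distance between vial_large and cell_c below 0.012 m and z of vial_large in the frame of cell_c between -0.005 and 0.005 m)) and angle between each of vial_large, vial_small, vial_medium's own z axis and vertical below 0.15 rad and contact force between the fingers and vial_large below 0.1 N and ((horizontal distance between vial_small and cell_a below 0.012 m and z of vial_small in the frame of cell_a between -0.005 and 0.005 m) or (horizontal distance between vial_small and cell_b below 0.012 m and z of vial_small in the frame of cell_b between -0.005 and 0.005 m) or (horizontal distance between vial_small and cell_c below 0.012 m and z of vial_small in the frame of cell_c between -0.005 and 0.005 m)) and contact force between the fingers and vial_small below 0.1 N and ((horizontal distance between vial_medium and cell_a below 0.012 m and z of vial_medium in the frame of cell_a between -0.005 and 0.005 m) or (horizontal distance between vial_medium and cell_b below 0.012 m and z of vial_medium in the frame of cell_b between -0.005 and 0.005 m) or (horizontal distance between vial_medium and cell_c below 0.012 m and z of vial_medium in the frame of cell_c between -0.005 and 0.005 m)) and contact force between the fingers and vial_medium below 0.1 N and x of each of line_left, line_right in the frame of ledge_edge below -0.05 m), for 0.3 s.
At the end, for the whole second after the job is handed in: Both ends of the yellow line within 8 mm of the ledge's far edge; the board flat (tilt under 2 degrees, not lifted 6 mm) and still, with the fingers bearing on it with more than 1.5 N; each vial upright (within 8 degrees), down on the floor of a cell, one per cell, not touched by the fingers (((horizontal distance between vial_large and cell_a below 0.012 m and z of vial_large in the frame of cell_a between -0.005 and 0.005 m) or (horizontal distance between vial_large and cell_b below 0.012 m and z of vial_large in the frame of cell_b between -0.005 and 0.005 m) or (horizontal distance between vial_large and cell_c below 0.012 m and z of vial_large in the frame of cell_c between -0.005 and 0.005 m)) and angle between each of vial_large, vial_small, vial_medium's own z axis and vertical below 0.15 rad and contact force between the fingers and vial_large below 0.1 N and ((horizontal distance between vial_small and cell_a below 0.012 m and z of vial_small in the frame of cell_a between -0.005 and 0.005 m) or (horizontal distance between vial_small and cell_b below 0.012 m and z of vial_small in the frame of cell_b between -0.005 and 0.005 m) or (horizontal distance between vial_small and cell_c below 0.012 m and z of vial_small in the frame of cell_c between -0.005 and 0.005 m)) and contact force between the fingers and vial_small below 0.1 N and ((horizontal distance between vial_medium and cell_a below 0.012 m and z of vial_medium in the frame of cell_a between -0.005 and 0.005 m) or (horizontal distance between vial_medium and cell_b below 0.012 m and z of vial_medium in the frame of cell_b between -0.005 and 0.005 m) or (horizontal distance between vial_medium and cell_c below 0.012 m and z of vial_medium in the frame of cell_c between -0.005 and 0.005 m)) and contact force between the fingers and vial_medium below 0.1 N and x of line_left in the frame of ledge_edge between -0.008 and 0.008 m and x of line_right in the frame of ledge_edge between -0.008 and 0.008 m and angle between check_board's own z axis and vertical below 0.035 rad and height (world z) of check_board below 0.006 m and linear speed of check_board below 0.02 m/s and contact force between the fingers and check_board above 1.5 N); the arm keeps its last pose, push and grip.
It fails at once if the board tipped or was lifted at one end (more than 7 degrees) (angle between check_board's own z axis and vertical above 0.12 rad).
It fails at once if a vial fell over (angle between any of vial_large, vial_small, vial_medium's own z axis and vertical above 0.6 rad).
It fails at once if another thing on the ledge was moved (more than 25 mm) (distance of any of calculator, gel_bottle, yellow_carton, stapler, tape_dispenser, blue_cap_bottle from where it was at the start of the episode above 0.025 m).
It also fails if it takes over 64 s, if anything falls off the work surface, if the arm or the gripper's body presses on something with over 40 N, if the wrist force passes 120 N, or if a joint passes its speed limit or range.

## Working session

There is one attempt and no reset: what is moved stays moved. The work goes in short steps, Python scripts to look and compute and a shell command to move; the robot and the scene stay as the last step left them, time stands still between calls to the robot, and variables do not carry over. Pictures are saved under pics/ and viewed, about 8 in all and at most 12, crops included, and the job is handed in when it is done.

```bash
mkdir -p pics; cat > h.py <<'E'
import numpy as np, cv2
from workcell import bot, vision
from scipy.spatial.transform import Rotation as R
def cam(n):
    c=vision.get_calibration(n); K=np.array([[c['fx'],0,c['cx']],[0,c['fy'],c['cy']],[0,0,1]]); Rm=cv2.Rodrigues(np.array(c['rvec'],float))[0]; return K,Rm,np.array(c['tvec'],float).ravel()
def ray(C,uv,z):
    K,Rm,t=C; o=-Rm.T@t; d=Rm.T@np.linalg.solve(K,[uv[0],uv[1],1]); return o+d*(z-o[2])/d[2]
def proj(C,p):
    K,Rm,t=C; q=K@(Rm@np.array(p)+t); return q[:2]/q[2]
def grab(n,name):
    C=cam(n); im=vision.camera(n); cv2.imwrite(f'pics/{name}.png',im[:,:,::-1]); return C,im
E
python3 - <<'E'
from h import *
print(bot.get_obs())
ims=[]
for n in ['top','scene']:
    C,im=grab(n,n); print(n,C[0][0,0],-C[1].T@C[2]); ims.append(im)
cv2.imwrite('pics/both.png',np.vstack(ims)[:,:,::-1])
E
```

```text
{'time': 0.0, 'q': array([7.44274860e+01, 5.01061678e+00, 1.00343505e+01, 9.50977757e+01,
       4.30453737e-04, 8.99999457e+01]), 'qd': array([-0.11675129, -0.02670076, -0.0357686 , -0.03653531, -0.04181334,
       -0.00840828]), 'joint_efforts': array([-6.24336753e-04, -5.20383990e+01,  4.64810443e+01,  1.62805634e-02,
       -2.86572242e-05, -1.21229695e-05]), 'ee_pos': array([0.14759526, 0.52961524, 0.24158675]), 'tcp_rot': array([-8.99995695e+01,  7.40420437e-02,  7.44275403e+01]), 'wrist_force': array([ 0.13220797,  0.31785378, -0.4915213 ]), 'torque': array([ 0.01397229, -0.0072164 , -0.03743724]), 'opening': 0.08530021242957059}
top 373.5410926283057 [ 0.28742655 -0.04449456  1.28876045]
scene 478.91502940393866 [-0.14568043 -1.34195353  0.80237716]
```

View pics/top.png

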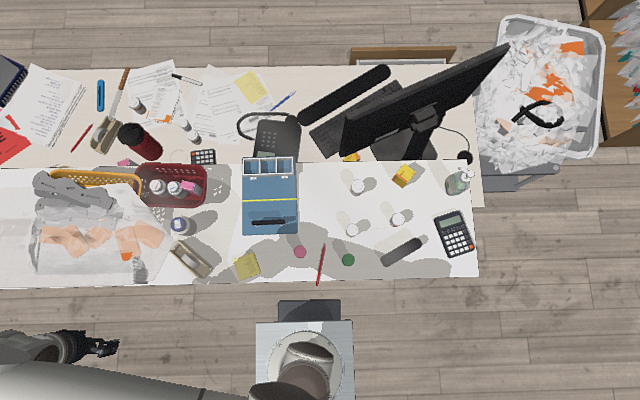

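View pics/scene.png

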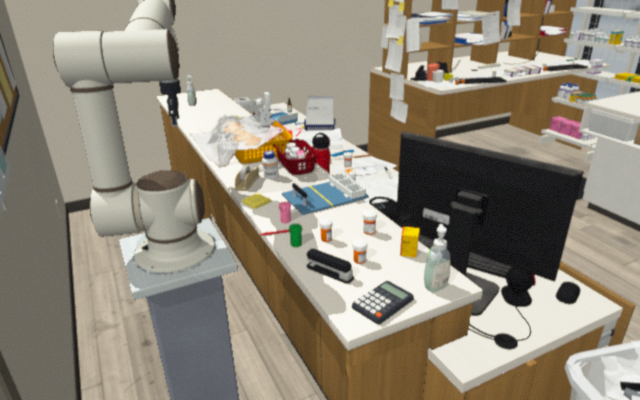

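The top view shows the board around (270,200), its crate at (268,167) and handle at (268,222). Three white-capped orange vials sit at (357,186), (352,228) and (397,218). They match the scene view at (369,223), (326,231) and (360,252).

Things that could be mistaken for the vials:
- Pink cup: top (300,252)
- Green cup: top (348,259)
- White caps in the red basket: (157,185) and (173,187)
- Blue-cap bottle: (180,224)
- Carton: (405,175)

I choose the three white-capped orange ones to the right of the board.

```bash
python3 - <<'E'
from h import *
C=cam('top'); im=cv2.imread('pics/top.png'); hsv=cv2.cvtColor(im,cv2.COLOR_BGR2HSV)
m=cv2.inRange(hsv,(95,80,60),(115,255,255)); m[:,:230]=0;m[:,310:]=0; m[:150]=0
m=cv2.morphologyEx(m,cv2.MORPH_CLOSE,np.ones((15,15)))
c=max(cv2.findContours(m,0,1)[0],key=cv2.contourArea); r=cv2.minAreaRect(c); 
for p in cv2.boxPoints(r): print('corner',p,ray(C,p,0.012)[:2].round(3))
y=cv2.inRange(hsv,(22,80,100),(35,255,255)); y[:,:238]=0;y[:,302:]=0;y[:190]=0;y[215:]=0
v,u=np.nonzero(y); k=np.polyfit(u,v,1)
for uu in (u.min(),u.max()): print('line',uu,np.polyval(k,uu),ray(C,(uu,np.polyval(k,uu)),0.012)[:2].round(3))
for p in [(357,186),(352,228),(397,218)]: print('vial',ray(C,p,0.07)[:2].round(3))
print('handle',ray(C,(268,222),.06)[:2])
S=cam('scene')
for p in [(357,186),(352,228),(397,218)]: print(proj(S,ray(C,p,0.07)))
big=cv2.resize(im[145:275,230:430],(800,520),interpolation=cv2.INTER_CUBIC); 
s=cv2.imread('pics/scene.png'); cv2.imwrite('pics/crop.png',np.vstack([cv2.resize(im[150:270,230:430],(600,360)),cv2.resize(s[200:280,270:420],(450,240))[:, :] if 0 else cv2.resize(s[195:275,250:450],(600,240))]))
E
```

```text
corner [243. 156.] [0.721 0.205]
corner [296. 156.] [0.717 0.016]
corner [296. 234.] [0.437 0.019]
corner [243. 234.] [0.442 0.201]
line 242 200.5238450575258 [0.559 0.206]
line 296 198.4463527840222 [0.562 0.018]
vial [ 0.588 -0.19 ]
vial [ 0.446 -0.168]
vial [ 0.476 -0.318]
handle [0.47381399 0.10930055]
[369.33109205 213.36163959]
[326.95741493 220.50442044]
[359.57322983 240.26986869]
```

View pics/crop.png

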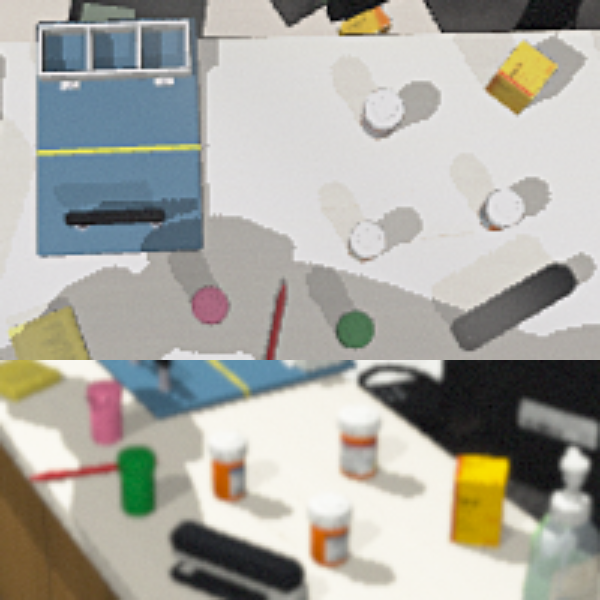

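The crop confirms the choice: three white-capped orange vials, at crop (228,465), (358,440) and (330,530), with the pink and green cups apart at the left. Moving above the vials.

```bash
cat >> h.py <<'E'
def go(x,y,z,yaw,o=None):
    o=o or bot.get_obs(); Rc=R.from_euler('xyz',o['tcp_rot'],degrees=True); Rt=R.from_euler('xyz',[-90,0,yaw],degrees=True)
    s=Rc.inv().apply(np.array([x,y,z])-o['ee_pos']); w=(Rc.inv()*Rt).as_rotvec(); print('t',round(o['time'],2),'pos',o['ee_pos'].round(4),'rot',o['tcp_rot'].round(2),'ROW',s.round(4),w.round(4))
E
S='-.617 0 -.506 0 1.264 0'
python3 -m crank "-.617 0 -.506 0 1.264 0;-.617 0 -.506 0 1.264 0;-.617 0 -.506 0 1.264 0;-.617 0 -.506 0 1.264 0;-.617 0 -.506 0 1.264 0;-.617 0 -.506 0 1.264 0;-.617 0 -.506 0 1.264 0;-.617 0 -.506 0 1.264 0" -1
python3 -c "
from h import *
go(.47,-.2,.24,2)"
```

```text
time: 0.9
ee_pos: [0.309, 0.1619, 0.2422]
tcp_rot: [-90.0, -0.0, 5.4]
wrist_force: [1.4, 0.6, -0.0]
opening: 0.0851
t 0.9 pos [0.309  0.1619 0.2422] rot [-8.999e+01 -3.000e-02  5.360e+00] ROW [ 0.1265  0.0022 -0.3754] [-0.0002  0.0586  0.0004]
```

```bash
python3 -m crank ".127 .002 -.375 0 .059 0;.127 .002 -.375 0 .059 0;.127 .002 -.375 0 .059 0;.127 .002 -.375 0 .059 0;.127 .002 -.375 0 .059 0;.127 .002 -.375 0 .059 0;.127 .002 -.375 0 .059 0;.127 .002 -.375 0 .059 0"
python3 -c "
from h import *
go(.47,-.2,.24,2)
C,im=grab('wrist','w1')
print(-C[1].T@C[2],C[1],C[0][0,0])
print([proj(C,(x,y,.07)) for x,y in [(.588,-.19),(.446,-.168),(.476,-.318)]])
T=cam('top');print('edge',[ray(T,(u,162.5),0) for u in (310,330,350)])"
```

```text
time: 1.7
ee_pos: [0.4727, -0.1993, 0.2398]
tcp_rot: [-90.0, 0.0, 2.2]
wrist_force: [0.8, 1.7, -0.2]
opening: 0.0854
t 1.7 pos [ 0.4727 -0.1993  0.2398] rot [-8.999e+01  2.000e-02  2.240e+00] ROW [-0.0027 -0.0002 -0.0006] [-0.0002  0.0042 -0.0003]
[ 0.46988343 -0.13416402  0.37221645] [[ 0.99927504  0.03805037 -0.00124734]
 [ 0.03707546 -0.96518391  0.25893134]
 [ 0.00864852 -0.25878987 -0.96589492]] 277.6691479694112
[array([424.19267765, 184.88436081]), array([296.25203512, 159.97972988]), array([318.73559313, 284.23039231])]
edge [array([ 0.69542761, -0.03345325,  0.        ]), array([ 0.69391056, -0.10536232,  0.        ]), array([ 6.92391004e-01, -1.77389891e-01,  2.22044605e-16])]
```

View pics/w1.png

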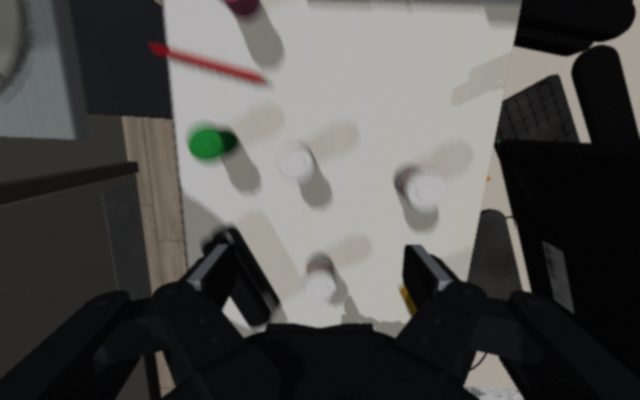

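The wrist view shows the three caps at about (296,163), (425,190) and (320,285), within 5 px of the top-view predictions.

```bash
python3 - <<'E'
from h import *
C=cam('wrist'); im=cv2.imread('pics/w1.png'); hsv=cv2.cvtColor(im,cv2.COLOR_BGR2HSV)
for p in [(296,163),(425,190),(320,285)]:
    print(ray(C,p,0.07)[:2].round(4), end=' ')
    x,y=p; g=cv2.cvtColor(im,6)[y-40:y+40,x-40:x+40]; g=cv2.resize(g,None,fx=4,fy=4)
    c=cv2.HoughCircles(g,cv2.HOUGH_GRADIENT,1.5,400,param1=60,param2=15,minRadius=50,maxRadius=100)
    if c is not None: a,b,r=c[0,0]; q=(x-40+a/4,y-40+b/4); print(q,r/4,ray(C,q,.07)[:2].round(4))
go(.446,-.168,.13,2)
E
```

```text
[ 0.4477 -0.1756] (np.float32(294.0625), np.float32(163.6875)) 18.275 [ 0.4457 -0.1764]
[ 0.5906 -0.2002] (np.float32(408.0625), np.float32(182.0625)) 14.2625 [ 0.5709 -0.192 ]
[ 0.4791 -0.3225] (np.float32(298.5625), np.float32(301.4375)) 22.625 [ 0.4534 -0.3464]
t 1.75 pos [ 0.4746 -0.2037  0.2379] rot [-9.007e+01  9.000e-02  2.140e+00] ROW [-0.0271  0.1078  0.0369] [ 0.0013  0.0024 -0.0015]
```

```bash
python3 -m crank "-.027 .05 .03 0 0 0;-.027 .098 .03 0 0 0;-.027 .098 .03 0 0 0;-.027 .098 .03 0 0 0"
python3 - <<'E'
from h import *
go(.447,-.173,.14,2)
C,im=grab('wrist','w2')
print(proj(C,(.447,-.173,.07)))
cv2.imwrite('pics/w2b.png',im[:,:,::-1])
E
```

```text
time: 2.15
ee_pos: [0.4435, -0.1676, 0.1415]
tcp_rot: [-89.9, 0.1, 2.3]
wrist_force: [-0.4, -0.1, 0.9]
opening: 0.0853
t 2.15 pos [ 0.4435 -0.1676  0.1415] rot [-89.95   0.13   2.31] ROW [ 0.0033  0.0015 -0.0056] [-0.0009  0.0055 -0.0023]
[324.36791484 223.02953121]
```

View pics/w2.png

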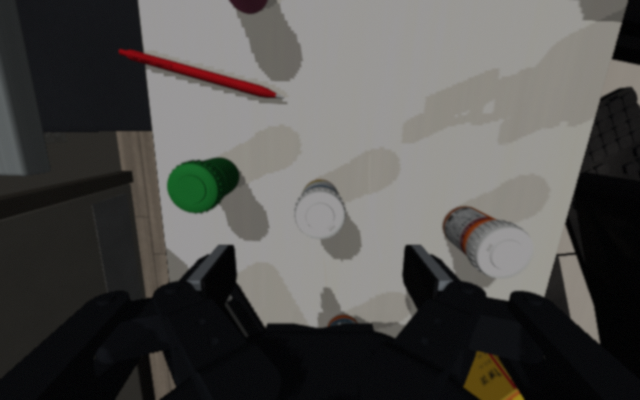

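The first vial's cap is centred at (320,213) and the second's at (503,250).

```bash
python3 - <<'E'
from h import *
C=cam('wrist')
for z in (.066,.07,.074): print(ray(C,(320,213),z).round(4),ray(C,(503,250),z).round(4))
go(.445,-.168,.048,2)
E
```

```text
[ 0.4448 -0.1675  0.066 ] [ 0.5961 -0.1933  0.066 ]
[ 0.4448 -0.1663  0.07  ] [ 0.5932 -0.1916  0.07  ]
[ 0.4447 -0.165   0.074 ] [ 0.5903 -0.1899  0.074 ]
t 2.2 pos [ 0.4447 -0.1681  0.1436] rot [-9.002e+01 -5.000e-02  2.310e+00] ROW [0.0002 0.0956 0.0001] [0.0004 0.0055 0.0008]
```

```bash
python3 -m crank "0 .04 .001 0 0 0;0 .08 .001 0 0 0;0 .096 .001 0 0 0;0 .096 .001 0 0 0"; python3 -m crank "0 0 0 0 0 0;0 0 0 0 0 0;0 0 0 0 0 0;0 0 0 0 0 0;0 0 0 0 0 0;0 0 0 0 0 0" 1 25
```

```text
time: 2.6
ee_pos: [0.4448, -0.1672, 0.0468]
tcp_rot: [-90.0, 0.0, 2.3]
wrist_force: [-0.6, -0.1, 0.5]
opening: 0.0858
time: 3.2
ee_pos: [0.4451, -0.1673, 0.048]
tcp_rot: [-90.1, -0.1, 2.3]
wrist_force: [-2.0, 0.5, 6.6]
opening: 0.0384
```

```bash
python3 -m crank "0 0 0 0 0 0;0 0 0 0 0 0"; python3 -m crank "0 -.01 0 0 0 0;0 -.02 0 0 0 0;0 -.03 0 0 0 0;0 -.03 0 0 0 0"
python3 - <<'E'
from h import *
go(.445,-.168,.048,2)
C,im=grab('wrist','w3')
C,s=grab('scene','s3'); p=proj(C,(.445,-.168,.06)).astype(int); print(p)
cr=s[p[1]-50:p[1]+50,p[0]-80:p[0]+80]
cv2.imwrite('pics/c3.png',np.vstack([cv2.resize(cr,(640,400),interpolation=2),im[150:350]])[:,:,::-1])
E
```

```text
time: 3.4
ee_pos: [0.4451, -0.1673, 0.048]
tcp_rot: [-90.1, -0.1, 2.3]
wrist_force: [-0.9, 0.1, 7.2]
opening: 0.0384
time: 3.8
ee_pos: [0.4451, -0.1673, 0.0783]
tcp_rot: [-90.1, -0.1, 2.3]
wrist_force: [1.2, -1.1, 0.1]
opening: 0.0383
t 3.8 pos [ 0.4451 -0.1673  0.0783] rot [-90.06  -0.14   2.29] ROW [-0.0002  0.0303 -0.0007] [0.0011 0.0051 0.0025]
[326 223]
```

View pics/c3.png

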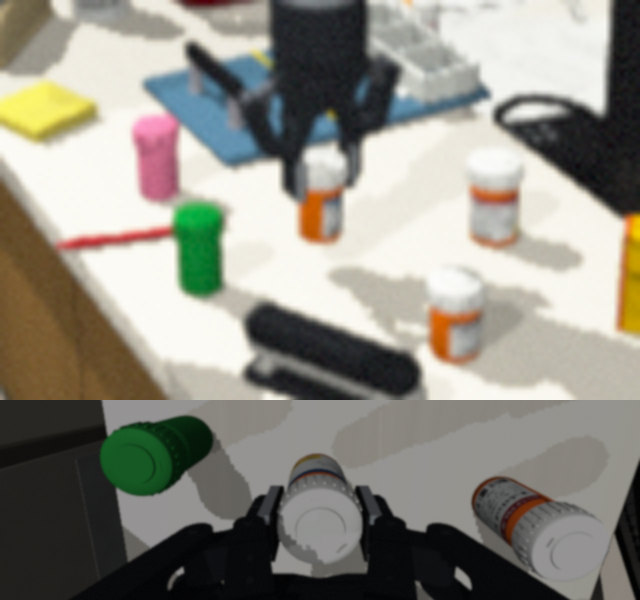

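The vial hangs upright in the fingers, held at the cap, with the other two vials standing undisturbed. Next I look at the board from close by.

```bash
python3 -m crank ".01 -.03 .015 0 0 0;.034 -.06 .045 0 0 0;.06 -.09 .085 0 0 0;.085 -.12 .125 0 0 0;.11 -.145 .165 0 0 0;.132 -.158 .198 0 0 0;.142 -.162 .21 0 0 0;.144 -.162 .212 0 0 0"
python3 -m crank "0 0 0 0 0 0;0 0 0 0 0 0"
python3 - <<'E'
from h import *
go(.58,.05,.24,2)
C,im=grab('wrist','w4')
for n,x,z in (('line',-.02,.012),('crate',.095,.04)): print(n,[proj(C,(.5605+.02+x,.111+y,z)).round() for y in(-.09,.09)])
E
```

```text
time: 4.7
ee_pos: [0.5808, 0.0531, 0.238]
tcp_rot: [-90.0, -0.0, 2.5]
wrist_force: [0.1, -0.5, -0.7]
opening: 0.0385
time: 4.9
ee_pos: [0.579, 0.0499, 0.2375]
tcp_rot: [-90.0, 0.1, 2.3]
wrist_force: [-1.0, 0.0, 0.3]
opening: 0.0385
t 4.9 pos [0.579  0.0499 0.2375] rot [-9.002e+01  9.000e-02  2.250e+00] ROW [ 0.001  -0.0025  0.0001] [ 0.0003  0.0044 -0.0015]
line [array([305., 201.]), array([309.,  51.])]
crate [array([397., 210.]), array([416.,  49.])]
```

View pics/w4.png

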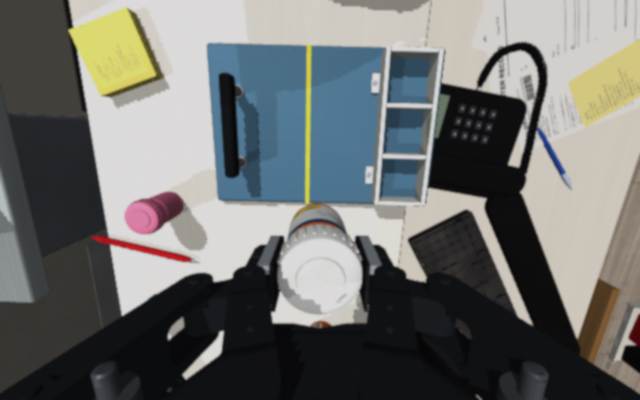

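The close view shows the board clearly: the yellow line runs (309,46) to (307,203), the crate spans (380–443, 47–205) and the handle is at (229,125). The ledge edge runs roughly from (431,10) to (405,250).

```bash
python3 - <<'E'
from h import *
C=cam('wrist'); im=cv2.imread('pics/w4.png'); hsv=cv2.cvtColor(im,cv2.COLOR_BGR2HSV)
y=cv2.inRange(hsv,(22,100,90),(35,255,255)); y[:,:290]=0;y[:,330:]=0;y[:40]=0;y[206:]=0
v,u=np.nonzero(y); k=np.polyfit(v,u,1); P=[]
for vv in (v.min()-.5,v.max()+.5): p=ray(C,(np.polyval(k,vv),vv),.012); P.append(p); print('line end',vv,p.round(4))
d=P[0]-P[1]; yaw=np.arctan2(-d[0],d[1]); mid=(P[0]+P[1])/2; print('len',np.linalg.norm(d),'yaw deg',np.degrees(yaw),'mid',mid)
ex=np.array([np.cos(yaw),np.sin(yaw)]); ey=np.array([-ex[1],ex[0]]); o=mid[:2]+.02*ex
for n,a,b,z in [('a',.095,.057,.012),('b',.095,0,.012),('c',.095,-.057,.012),('handle',-.105,0,.051),('hbar top',-.105,0,.06),('cratecorner',.126,.088,.04),('c2',.126,-.088,.04),('near c',.064,-.088,.04),('brd',-.14,.095,.012),('brd',-.14,-.095,.012)]:
    w=o+a*ex+b*ey; print(n,w.round(4),np.hypot(*w).round(3),'pix',proj(C,(*w,z)).round(0))
print('edge', ray(C,(431,10),0).round(4), ray(C,(405,250),0).round(4))
E
```

```text
line end 44.5 [0.5597 0.2081 0.012 ]
line end 203.5 [0.5625 0.0173 0.012 ]
len 0.19079950275572857 yaw deg 0.8261437134398381 mid [0.56107572 0.11271343 0.012     ]
a [0.6752 0.1714] 0.697 pix [404.  83.]
b [0.6761 0.1144] 0.686 pix [400. 132.]
c [0.6769 0.0574] 0.679 pix [395. 177.]
handle [0.4761 0.1115] 0.489 pix [229. 128.]
hbar top [0.4761 0.1115] 0.489 pix [227. 128.]
cratecorner [0.7058 0.2028] 0.734 pix [444.  48.]
c2 [0.7083 0.0268] 0.709 pix [424. 206.]
near c [0.6463 0.0259] 0.647 pix [374. 205.]
brd [0.4397 0.206 ] 0.486 pix [205.  42.]
brd [0.4425 0.016 ] 0.443 pix [217. 201.]
edge [0.7003 0.2525 0.    ] [ 0.7059 -0.0501  0.    ]
```

```bash
python3 -m crank ".02 0 .025 0 .02 0;.05 0 .06 0 .02 0;.08 0 .095 0 .02 0;.096 .02 .113 0 .02 0;.101 .05 .118 0 .02 0;.101 .08 .118 0 .02 0;.101 .097 .118 0 .02 0;.101 .097 .118 0 .02 0"
python3 -m crank "0 0 0 0 0 0"
python3 - <<'E'
from h import *
go(.6752,.1714,.0605,1)
C,im=grab('wrist','w5')
E
```

```text
time: 5.75
ee_pos: [0.6742, 0.1711, 0.1379]
tcp_rot: [-90.1, 0.3, 1.1]
wrist_force: [0.6, -0.1, -1.0]
opening: 0.0385
time: 5.85
ee_pos: [0.6756, 0.1716, 0.1419]
tcp_rot: [-90.0, 0.0, 1.1]
wrist_force: [-0.6, 0.1, 0.1]
opening: 0.0386
t 5.85 pos [0.6756 0.1716 0.1419] rot [-90.     0.     1.08] ROW [-0.0004  0.0814 -0.0002] [ 0.0001  0.0014 -0.0001]
```

```bash
python3 -m crank "0 .02 0 0 0 0;0 .04 0 0 0 0;0 .055 0 0 0 0;0 .065 0 0 0 0;0 .073 0 0 0 0;0 .08 0 0 0 0;0 .081 0 0 0 0;0 .081 0 0 0 0"; python3 -m crank "0 0 0 0 0 0;0 0 0 0 0 0;0 0 0 0 0 0;0 0 0 0 0 0" -1; python3 -m crank "0 -.02 0 0 0 0;0 -.05 0 0 0 0;0 -.09 0 0 0 0;0 -.13 0 0 0 0;0 -.15 0 0 0 0;0 -.15 0 0 0 0"; python3 - <<'E'
from h import *
go(.5932,-.191,.15,1)
C,im=grab('wrist','w6'); T,t=grab('top','t6')
E
```

```text
time: 6.7
ee_pos: [0.676, 0.1726, 0.0607]
tcp_rot: [-90.0, -0.0, 1.1]
wrist_force: [-0.3, -0.1, -0.6]
opening: 0.0387
time: 7.1
ee_pos: [0.6759, 0.1726, 0.0605]
tcp_rot: [-90.0, -0.0, 1.1]
wrist_force: [0.4, 0.4, -0.0]
opening: 0.0856
time: 7.7
ee_pos: [0.6768, 0.1729, 0.2146]
tcp_rot: [-89.9, -0.3, 1.1]
wrist_force: [0.4, -0.4, 1.0]
opening: 0.0851
t 7.7 pos [0.6768 0.1729 0.2146] rot [-89.92  -0.34   1.15] ROW [-0.0913  0.0635 -0.3622] [-0.0014  0.0026  0.0059]
```

```bash
python3 -m crank "-.02 0 -.03 0 0 0;-.035 .01 -.078 0 0 0;-.05 .02 -.126 0 0 0;-.06 .03 -.174 0 0 0;-.07 .04 -.222 0 0 0;-.08 .05 -.27 0 0 0;-.088 .06 -.315 0 0 0;-.091 .063 -.35 0 0 0"; python3 -m crank "0 0 -.012 0 0 0;0 0 -.012 0 0 0;0 0 -.012 0 0 0"
python3 - <<'E'
from h import *
go(.592,-.191,.047,1)
C,im=grab('wrist','w7'); print(proj(C,(.592,-.191,.072)))
w6=cv2.imread('pics/w6.png')
cv2.imwrite('pics/c7.png',np.vstack([im[80:300,:,::-1],w6[60:340]]))
E
```

```text
time: 8.6
ee_pos: [0.5895, -0.1814, 0.1442]
tcp_rot: [-89.9, 0.2, 1.1]
wrist_force: [0.3, 0.1, 0.1]
opening: 0.0854
time: 8.9
ee_pos: [0.592, -0.1902, 0.1466]
tcp_rot: [-90.0, 0.1, 1.2]
wrist_force: [0.6, -0.2, 1.3]
opening: 0.0852
t 8.9 pos [ 0.592  -0.1902  0.1466] rot [-8.996e+01  5.000e-02  1.160e+00] ROW [ 0.0001  0.0996 -0.0009] [-0.0007  0.0028 -0.001 ]
[320.00310682 215.92406309]
```

View pics/c7.png

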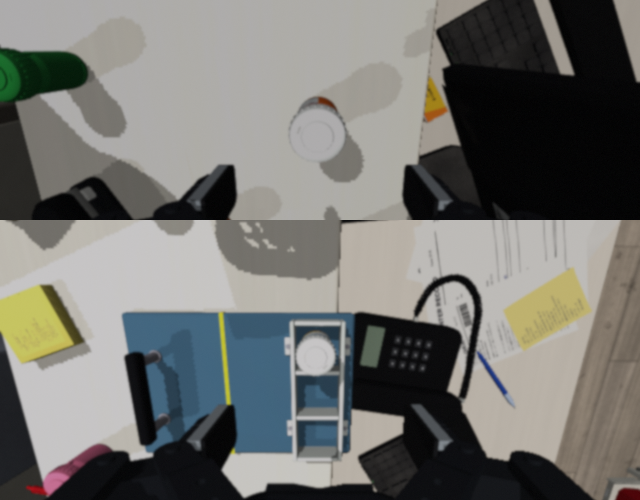

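Vial 1 stands upright in cell a, with its cap at (317,354) in the lower panel. The second vial's cap is where predicted, at (318,216).

```bash
python3 -m crank "0 .04 -.001 0 0 0;0 .08 -.001 0 0 0;0 .095 -.001 0 0 0;0 .095 -.001 0 0 0;0 .095 -.001 0 0 0"; python3 -m crank "0 0 0 0 0 0;0 0 0 0 0 0;0 0 0 0 0 0;0 0 0 0 0 0;0 0 0 0 0 0;0 0 0 0 0 0" 1 25; python3 -c "
from h import *
go(.592,-.191,.052,1)"; python3 -m crank "0 -.01 0 0 0 0;0 -.03 0 0 0 0;0 -.06 0 0 0 0;0 -.09 0 0 0 0;0 -.11 0 0 0 0;0 -.11 0 0 0 0"; python3 -c "
from h import *
go(.6761,.1144,.165,1)"
```

```text
time: 9.45
ee_pos: [0.5929, -0.1916, 0.0539]
tcp_rot: [-90.0, -0.1, 1.2]
wrist_force: [-0.1, 1.3, 0.1]
opening: 0.0853
time: 10.05
ee_pos: [0.5927, -0.1925, 0.0536]
tcp_rot: [-90.0, -0.1, 1.1]
wrist_force: [0.0, -1.0, 6.5]
opening: 0.0446
t 10.05 pos [ 0.5927 -0.1925  0.0536] rot [-90.04  -0.12   1.14] ROW [-0.0007  0.0016  0.0015] [0.0006 0.0024 0.0021]
time: 10.65
ee_pos: [0.5932, -0.1926, 0.1662]
tcp_rot: [-90.1, -0.3, 1.1]
wrist_force: [0.3, 0.4, -1.2]
opening: 0.0448
t 10.65 pos [ 0.5932 -0.1926  0.1662] rot [-90.1   -0.28   1.14] ROW [0.089  0.0011 0.3053] [0.0017 0.0025 0.0049]
```

```bash
python3 -m crank ".005 0 .02 0 0 0;.015 0 .06 0 0 0;.028 0 .105 0 0 0;.042 0 .15 0 0 0;.057 0 .195 0 0 0;.072 0 .24 0 0 0;.084 0 .28 0 0 0;.089 0 .3 0 0 0"; python3 -m crank "0 0 .004 0 0 0;0 0 .004 0 0 0;0 0 .004 0 0 0";python3 - <<'E'
from h import *
go(.6761,.1138,.066,1)
C,im=grab('wrist','w8')
E
```

```text
time: 11.45
ee_pos: [0.675, 0.1128, 0.1606]
tcp_rot: [-90.0, 0.1, 1.3]
wrist_force: [1.0, -0.5, -0.9]
opening: 0.0443
time: 11.75
ee_pos: [0.6747, 0.1122, 0.1621]
tcp_rot: [-90.0, 0.0, 1.1]
wrist_force: [-0.2, -0.7, -0.6]
opening: 0.0447
t 11.75 pos [0.6747 0.1122 0.1621] rot [-9.002e+01  3.000e-02  1.080e+00] ROW [0.0015 0.0961 0.0016] [ 0.0004  0.0014 -0.0005]
```

```bash
python3 -m crank ".001 .03 .001 0 0 0;.001 .055 .001 0 0 0;.001 .07 .001 0 0 0;.001 .08 .001 0 0 0;.001 .088 .001 0 0 0;.001 .095 .001 0 0 0;.001 .096 .001 0 0 0;.001 .096 .001 0 0 0"; python3 -m crank "0 0 0 0 0 0;0 0 0 0 0 0;0 0 0 0 0 0;0 0 0 0 0 0" -1; python3 -m crank "0 -.02 0 0 0 0;0 -.05 0 0 0 0;0 -.09 0 0 0 0;0 -.11 0 0 0 0;0 -.11 0 0 0 0"; python3 - <<'E'
from h import *
go(.477,-.32,.15,1)
C,im=grab('wrist','w9')
E
```

```text
time: 12.6
ee_pos: [0.6761, 0.1146, 0.0667]
tcp_rot: [-90.0, -0.0, 1.1]
wrist_force: [0.1, -0.2, 0.1]
opening: 0.0445
time: 13.0
ee_pos: [0.676, 0.1146, 0.0666]
tcp_rot: [-90.0, -0.0, 1.1]
wrist_force: [-0.2, -1.0, 0.2]
opening: 0.0852
time: 13.5
ee_pos: [0.6772, 0.1148, 0.1806]
tcp_rot: [-89.9, -0.3, 1.1]
wrist_force: [-0.3, 0.5, -0.0]
opening: 0.0857
t 13.5 pos [0.6772 0.1148 0.1806] rot [-89.95  -0.35   1.15] ROW [-0.2091  0.0289 -0.4308] [-0.0009  0.0025  0.006 ]
```

```bash
python3 -m crank "-.015 0 -.03 0 0 0;-.035 0 -.07 0 0 0;-.055 .005 -.115 0 0 0;-.075 .01 -.16 0 0 0;-.095 .015 -.205 0 0 0;-.115 .02 -.25 0 0 0;-.135 .025 -.295 0 0 0;-.155 .029 -.335 0 0 0"; python3 -m crank "-.02 0 -.04 0 0 0;-.04 0 -.075 0 0 0;-.052 0 -.092 0 0 0;-.054 0 -.096 0 0 0;-.054 0 -.096 0 0 0;-.054 0 -.096 0 0 0"
python3 - <<'E'
from h import *
go(.477,-.32,.05,1)
C,im=grab('wrist','w10'); print(proj(C,(.477,-.32,.068)))
w=cv2.imread('pics/w9.png')
cv2.imwrite('pics/c10.png',np.vstack([im[80:340,:,::-1],w[60:340]]))
E
```

```text
time: 14.35
ee_pos: [0.5259, -0.2251, 0.1453]
tcp_rot: [-90.0, 0.1, 1.1]
wrist_force: [1.4, 0.0, 0.0]
opening: 0.0853
time: 14.95
ee_pos: [0.4759, -0.3196, 0.1466]
tcp_rot: [-90.0, 0.0, 1.2]
wrist_force: [0.7, -0.3, -0.3]
opening: 0.0857
t 14.95 pos [ 0.4759 -0.3196  0.1466] rot [-8.996e+01  4.000e-02  1.190e+00] ROW [ 0.0012  0.0966 -0.0005] [-0.0008  0.0032 -0.0006]
[321.32678651 213.92939631]
```

View pics/c10.png

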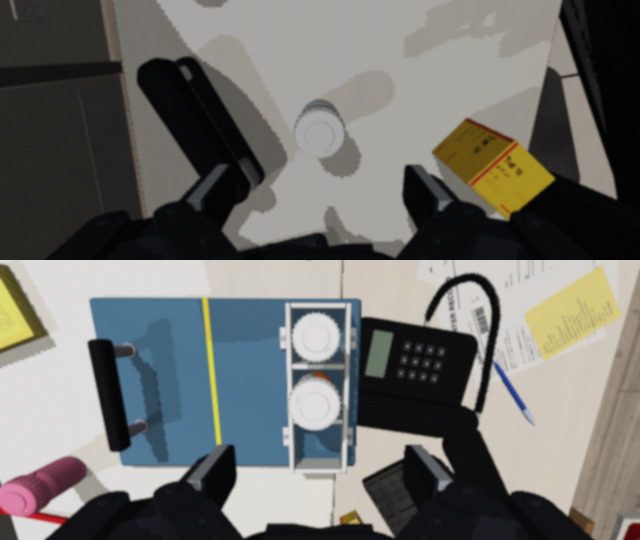

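Vials 1 and 2 stand upright in cells a and b, with caps at lower-panel (317,337) and (315,402). The third vial's cap is at (319,214). The stapler tip at (255,262) and carton corner at (435,232) are near the fingers, so I check those clearances.

```bash
python3 - <<'E'
from h import *
C=cam('wrist')
for p,z in [((319,214),.068),((262,262),.057),((262,262),.0),((240,262),.057),((225,280),.057),((433,232),.076),((508,297),.076),((508,297),0.0)]: print(p,z,ray(C,p,z).round(3))
E
```

```text
(319, 214) 0.068 [ 0.475 -0.32   0.068]
(262, 262) 0.057 [ 0.426 -0.369  0.057]
(262, 262) 0.0 [ 0.414 -0.398  0.   ]
(240, 262) 0.057 [ 0.407 -0.369  0.057]
(225, 280) 0.057 [ 0.392 -0.387  0.057]
(433, 232) 0.076 [ 0.564 -0.33   0.076]
(508, 297) 0.076 [ 0.634 -0.387  0.076]
(508, 297) 0.0 [ 0.694 -0.436  0.   ]
```

```bash
python3 -m crank "0 .03 0 0 0 0;0 .06 0 0 0 0;0 .085 0 0 0 0;0 .098 0 0 0 0;0 .098 0 0 0 0" -0.5; python3 -m crank "0 0 0 0 0 0;0 0 0 0 0 0;0 0 0 0 0 0;0 0 0 0 0 0;0 0 0 0 0 0;0 0 0 0 0 0" 1 25; python3 -c "
from h import *
go(.476,-.32,.05,1)"; python3 -m crank "0 -.01 0 0 0 0;0 -.03 0 0 0 0;0 -.06 0 0 0 0;0 -.09 0 0 0 0;0 -.115 0 0 0 0;0 -.115 0 0 0 0"; python3 -c "
from h import *
go(.6769,.0574,.165,1)"
```

```text
time: 15.5
ee_pos: [0.4752, -0.3192, 0.0475]
tcp_rot: [-89.9, 0.1, 1.2]
wrist_force: [-0.1, 0.0, 0.6]
opening: 0.0638
time: 16.1
ee_pos: [0.4764, -0.321, 0.0509]
tcp_rot: [-90.1, -0.1, 1.1]
wrist_force: [-0.4, 0.6, 7.4]
opening: 0.0413
t 16.1 pos [ 0.4764 -0.321   0.0509] rot [-90.08  -0.13   1.14] ROW [-0.0004  0.0009  0.001 ] [0.0013 0.0025 0.0023]
time: 16.7
ee_pos: [0.4768, -0.3214, 0.169]
tcp_rot: [-90.2, -0.3, 1.1]
wrist_force: [-0.3, -0.3, -0.7]
opening: 0.0412
t 16.7 pos [ 0.4768 -0.3214  0.169 ] rot [-90.21  -0.29   1.14] ROW [0.2076 0.0037 0.3748] [0.0036 0.0024 0.0051]
```

```bash
python3 -m crank ".005 0 .02 0 0 0;.02 0 .06 0 0 0;.04 0 .102 0 0 0;.062 0 .144 0 0 0;.085 0 .186 0 0 0;.108 0 .228 0 0 0;.131 0 .27 0 0 0;.154 0 .31 0 0 0"; python3 -m crank ".023 0 .035 0 0 0;.044 0 .055 0 0 0;.053 0 .064 0 0 0;.053 0 .064 0 0 0;.053 0 .064 0 0 0;.053 0 .064 0 0 0";python3 - <<'E'
from h import *
go(.6769,.0578,.0632,1)
E
```

```text
time: 17.5
ee_pos: [0.6237, -0.0055, 0.164]
tcp_rot: [-90.0, 0.0, 1.2]
wrist_force: [-0.2, -0.9, 0.2]
opening: 0.0407
time: 18.1
ee_pos: [0.6745, 0.0566, 0.1644]
tcp_rot: [-90.0, 0.0, 1.1]
wrist_force: [0.4, 0.4, -0.7]
opening: 0.0408
t 18.1 pos [0.6745 0.0566 0.1644] rot [-9.001e+01  2.000e-02  1.090e+00] ROW [0.0024 0.1012 0.0011] [ 0.0001  0.0016 -0.0003]
```

```bash
python3 -m crank ".002 .03 .001 0 0 0;.002 .055 .001 0 0 0;.002 .072 .001 0 0 0;.002 .083 .001 0 0 0;.002 .092 .001 0 0 0;.002 .099 .001 0 0 0;.002 .101 .001 0 0 0;.002 .101 .001 0 0 0"; python3 -m crank "0 0 0 0 0 0;0 0 0 0 0 0;0 0 0 0 0 0;0 0 0 0 0 0" -1; python3 -m crank "0 -.02 0 0 0 0;0 -.05 0 0 0 0;0 -.09 0 0 0 0;-.03 -.11 0 0 0 0;-.07 -.13 0 0 0 0;-.11 -.13 0 0 0 0;-.11 -.13 0 0 0 0;-.11 -.13 0 0 0 0"; python3 - <<'E'
from h import *
go(.477,.1115,.12,1)
C,im=grab('wrist','w11')
y=cv2.inRange(cv2.cvtColor(im,cv2.COLOR_RGB2HSV),(22,100,90),(35,255,255)); 
n,l,s,c=cv2.connectedComponentsWithStats(y); print(s[s[:,4]>80])
E
```

```text
time: 18.9
ee_pos: [0.6772, 0.0586, 0.0637]
tcp_rot: [-90.0, -0.0, 1.1]
wrist_force: [-0.2, -0.4, 0.4]
opening: 0.0412
time: 19.3
ee_pos: [0.6772, 0.0586, 0.0635]
tcp_rot: [-90.0, -0.0, 1.1]
wrist_force: [0.6, 0.3, -0.1]
opening: 0.0852
time: 20.1
ee_pos: [0.5668, 0.0564, 0.1941]
tcp_rot: [-90.0, -0.1, 1.2]
wrist_force: [1.1, -0.3, 0.7]
opening: 0.0858
t 20.1 pos [0.5668 0.0564 0.1941] rot [-89.99  -0.1    1.15] ROW [-0.0888  0.074   0.0568] [-0.0002  0.0027  0.0017]
[[     0      0    640    400 247356]
 [    40      2    104    101   6064]
 [   313     40      6    179    781]
 [   599     52     41     72   1782]]
```

View pics/w11.png

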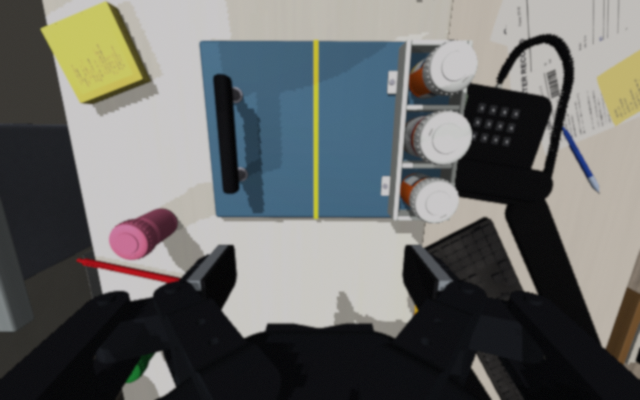

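All three vials stand upright in the crate, with caps at (452,66), (445,137) and (433,200). Now I measure the board, handle and ledge edge from several pictures.

```bash
python3 - <<'E'
from h import *
C=cam('wrist'); im=cv2.imread('pics/w11.png'); hsv=cv2.cvtColor(im,cv2.COLOR_BGR2HSV)
y=cv2.inRange(hsv,(22,100,90),(35,255,255)); y[:,:305]=0;y[:,325:]=0
v,u=np.nonzero(y); k=np.polyfit(v,u,1)
P=[ray(C,(np.polyval(k,vv),vv),.012) for vv in (v.min()-.5,v.max()+.5)]
d=P[0]-P[1]; yaw=np.arctan2(-d[0],d[1]); mid=(P[0]+P[1])/2; print('len',np.linalg.norm(d),'yaw deg',np.degrees(yaw),'mid',mid,'ends',P)
b=cv2.inRange(hsv,(0,0,0),(180,255,45)); b[:,:200]=0;b[:,250:]=0;b[:60]=0;b[210:]=0
c=max(cv2.findContours(b,0,1)[0],key=cv2.contourArea); r=cv2.minAreaRect(c); print(r,'handle',ray(C,r[0],.058).round(4))
# edge: columns gradient in top images; predict at x=.70 and search +-8 px
def edge(C,im,pts,name):
    g=cv2.GaussianBlur(cv2.cvtColor(im,cv2.COLOR_BGR2GRAY).astype(float),(0,0),1); out=[]
    for yy in pts:
        xs=np.arange(.675,.725,.0005); pr=np.array([proj(C,(x,yy,0)) for x in xs],np.float32)
        if pr.min()<0 or pr[:,0].max()>639 or pr[:,1].max()>399: continue
        s=cv2.remap(g.astype(np.float32),pr[:,:1],pr[:,1:],1).ravel(); dd=np.abs(np.convolve(s,np.r_[np.ones(6),-np.ones(6)],'valid')); i=dd.argmax(); out.append((round(yy,3),round(xs[i+6]-.00025,4),round(dd[i])))
    print(name,*out)
edge(cam('top'),cv2.imread('pics/top.png'),np.arange(-.12,0,.015),'top')
edge(cam('top'),cv2.imread('pics/t6.png'),np.arange(-.12,0,.015),'t6')
edge(C,im,np.r_[np.arange(0,.02,.004),np.arange(.21,.28,.008)],'w11')
E
```

```text
len 0.19034309405275598 yaw deg 0.8409104989335476 mid [0.56205064 0.11329674 0.012     ] ends [array([0.56065389, 0.20845803, 0.012     ]), array([0.56344739, 0.01813544, 0.012     ])]
((229.79644775390625, 133.07925415039062), (117.95057678222656, 22.824634552001953), 84.98689270019531) handle [0.4823 0.1158 0.058 ]
top (np.float64(-0.12), np.float64(0.7217), 170) (np.float64(-0.105), np.float64(0.7172), 210) (np.float64(-0.09), np.float64(0.7102), 208) (np.float64(-0.075), np.float64(0.7217), 49) (np.float64(-0.06), np.float64(0.6942), 36) (np.float64(-0.045), np.float64(0.6942), 48) (np.float64(-0.03), np.float64(0.6927), 72) (np.float64(-0.015), np.float64(0.6927), 78)
t6 (np.float64(-0.12), np.float64(0.7217), 170) (np.float64(-0.105), np.float64(0.7172), 208) (np.float64(-0.09), np.float64(0.7102), 205) (np.float64(-0.075), np.float64(0.7217), 50) (np.float64(-0.06), np.float64(0.6942), 37) (np.float64(-0.045), np.float64(0.6942), 52) (np.float64(-0.03), np.float64(0.6927), 71) (np.float64(-0.015), np.float64(0.6927), 79)
w11 (np.float64(0.0), np.float64(0.6997), 166) (np.float64(0.004), np.float64(0.6992), 148) (np.float64(0.008), np.float64(0.6997), 154) (np.float64(0.012), np.float64(0.7002), 117) (np.float64(0.016), np.float64(0.6962), 149) (np.float64(0.21), np.float64(0.6907), 79) (np.float64(0.218), np.float64(0.6967), 46) (np.float64(0.226), np.float64(0.6967), 47) (np.float64(0.234), np.float64(0.6967), 56) (np.float64(0.242), np.float64(0.6967), 69)
```

```bash
python3 -m crank "-.03 .01 .02 0 .005 0;-.065 .03 .04 0 .005 0;-.086 .05 .055 0 .005 0;-.088 .074 .057 0 .005 0;-.088 .074 .057 0 .005 0;-.088 .074 .057 0 .005 0;-.088 .074 .057 0 .005 0" 0; python3 - <<'E'
from h import *
go(.478,.112,.043,.84)
C,im=grab('wrist','w12'); print(proj(C,(.478,.112,.06)))
cv2.imwrite('pics/c12.png',im[:,:,::-1])
E
```

```text
time: 20.85
ee_pos: [0.4793, 0.1115, 0.1205]
tcp_rot: [-90.0, -0.1, 0.8]
wrist_force: [0.4, -0.0, 0.1]
opening: 0.0431
t 20.85 pos [0.4793 0.1115 0.1205] rot [-8.999e+01 -7.000e-02  8.300e-01] ROW [-0.0014  0.0775  0.0005] [-0.0002 -0.0002  0.0013]
[318.0334238  220.08072318]
```

View pics/c12.png

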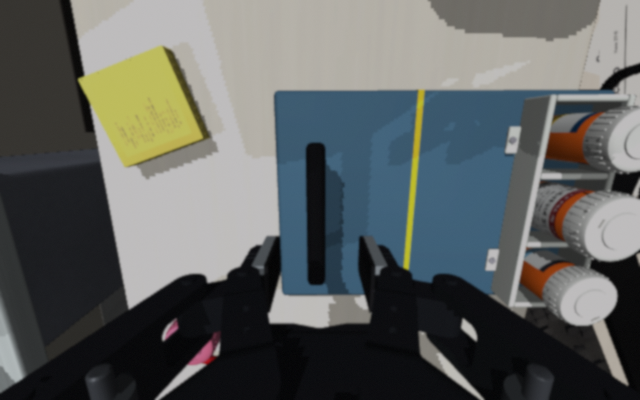

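The handle bar lies between the fingers, centred at (316,213), close to the prediction. The vials are all upright. Descending and closing softly.

```bash
python3 -m crank "-.002 .03 .003 0 0 0;-.002 .055 .003 0 0 0;-.002 .07 .003 0 0 0;-.002 .077 .003 0 0 0;-.002 .077 .003 0 0 0;-.002 .077 .003 0 0 0"; python3 -m crank "0 0 0 0 0 0;0 0 0 0 0 0;0 0 0 0 0 0" 0.4 20; python3 -m crank "0 0 0 0 0 0;0 0 0 0 0 0;0 0 0 0 0 0;0 0 0 0 0 0" 1 22; python3 -c "
from h import *
go(.478,.112,.043,.84)"
```

```text
time: 21.5
ee_pos: [0.4766, 0.1147, 0.0434]
tcp_rot: [-90.0, -0.1, 0.9]
wrist_force: [0.5, 0.4, 0.7]
opening: 0.0426
time: 21.8
ee_pos: [0.4762, 0.1147, 0.0428]
tcp_rot: [-90.0, -0.0, 0.9]
wrist_force: [-0.2, 0.1, -0.5]
opening: 0.0261
time: 22.2
ee_pos: [0.4762, 0.1147, 0.0427]
tcp_rot: [-90.0, -0.0, 0.9]
wrist_force: [0.4, -0.0, 4.6]
opening: 0.0135
t 22.2 pos [0.4762 0.1147 0.0427] rot [-8.999e+01 -5.000e-02  8.600e-01] ROW [ 0.0017 -0.0003 -0.0027] [-0.0002  0.0003  0.0008]
```

```bash
python3 -m crank ".003 .0005 0 0 .003 0;.01 .0005 0 0 .006 0;.02 .0005 0 0 .009 0;.03 .0005 -.0005 0 .012 0;.04 .0005 -.0005 0 .015 0;.05 .0005 -.0005 0 .015 0;.058 .0005 -.001 0 .015 0;.06 .0005 -.001 0 .015 0"; python3 -m crank ".003 0 0 0 0 0;.01 0 0 0 0 0;.02 0 0 0 0 0;.03 0 0 0 0 0;.04 0 0 0 0 0;.048 0 0 0 0 0;.05 0 0 0 0 0;.05 0 0 0 0 0"; python3 - <<'E'
from h import *
print(bot.get_obs()['wrist_force'])
go(.612,.1147,.043,0)
C,im=grab('wrist','w13'); T,t=grab('top','t13')
cv2.imwrite('pics/c13.png',np.vstack([im[:,:,::-1][40:320],cv2.resize(t[130:250,200:360,::-1],(640,320))[:,:640] if 0 else cv2.resize(t[135:215,210:370,::-1],(640,320),interpolation=2)]))
E
```

```text
time: 23.0
ee_pos: [0.5353, 0.1146, 0.0427]
tcp_rot: [-90.0, 0.1, 0.0]
wrist_force: [-11.8, 1.2, 16.6]
opening: 0.0134
time: 23.8
ee_pos: [0.5854, 0.1146, 0.0427]
tcp_rot: [-90.0, 0.1, 0.0]
wrist_force: [-6.6, 0.3, 12.7]
opening: 0.0137
[-6.61685109  0.27206439 12.73999771]
t 23.8 pos [0.5854 0.1146 0.0427] rot [-8.998e+01  7.000e-02  0.000e+00] ROW [ 0.0266 -0.0003  0.0001] [-0.0003  0.     -0.0012]
```

View pics/c13.png

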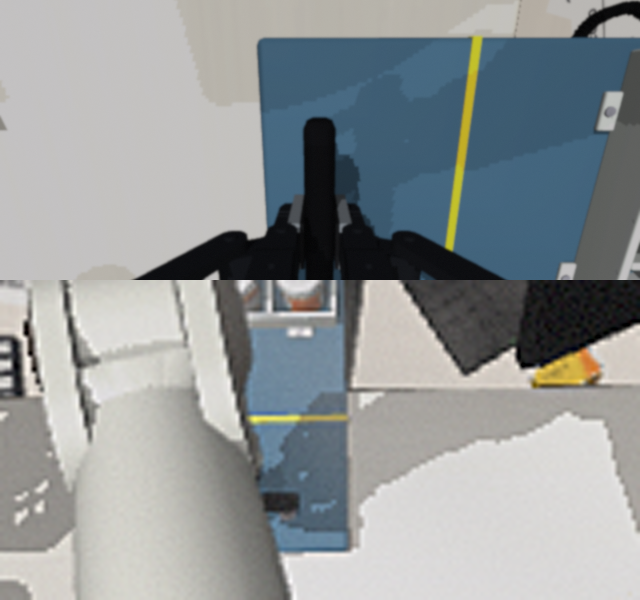

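The wrist panel shows the line from (477,78) to (449,285) in full-image pixels, with the ledge edge to its right at about column 517. In the top crop the edge at row 388 is still beyond the line at row 418. I measure the remaining gap in both.

```bash
cat > gap.py <<'E'
from h import *
import sys
def fit(C,im,box,axis):
    hsv=cv2.cvtColor(im,cv2.COLOR_BGR2HSV); y=cv2.inRange(hsv,(20,90,80),(38,255,255)); m=np.zeros_like(y); a,b,c,d=box; m[b:d,a:c]=y[b:d,a:c]
    v,u=np.nonzero(m); 
    if axis: k=np.polyfit(v,u,1); e=[(np.polyval(k,q),q) for q in (v.min(),v.max())]
    else: k=np.polyfit(u,v,1); e=[(q,np.polyval(k,q)) for q in (u.min(),u.max())]
    return [ray(C,p,.012).round(4) for p in e], e
def edge(C,im,pts,lo=.68,hi=.715):
    g=cv2.GaussianBlur(cv2.cvtColor(im,cv2.COLOR_BGR2GRAY).astype(np.float32),(0,0),1); out=[]
    for yy in pts:
        xs=np.arange(lo,hi,.0005); pr=np.array([proj(C,(x,yy,0)) for x in xs],np.float32)
        if pr.min()<0 or pr[:,0].max()>639 or pr[:,1].max()>399: continue
        s=cv2.remap(g,pr[:,:1],pr[:,1:],1).ravel(); dd=np.abs(np.convolve(s,np.r_[np.ones(6),-np.ones(6)],'valid')); i=dd.argmax(); out.append((float(round(yy,3)),float(round(xs[i+6]-.00025,4)),int(dd[i])))
    return out
n=sys.argv[1]; wb=eval(sys.argv[2]); tb=eval(sys.argv[3])
W=cv2.imread(f'pics/w{n}.png'); T=cv2.imread(f'pics/t{n}.png'); C=cam('wrist'); D=cam('top')
print('wrist line',fit(C,W,wb,1)); print('edge',edge(C,W,np.arange(.214,.27,.007)))
print('top line',fit(D,T,tb,0)); print('edge',edge(D,T,np.arange(-.06,.015,.008)))
E
python3 gap.py 13 '(430,70,500,290)' '(270,234,300,246)'
```

```text
wrist line ([array([0.6705, 0.2072, 0.012 ]), array([0.6705, 0.077 , 0.012 ])], [(np.float64(477.1544623402278), np.int64(76)), (np.float64(448.44971998471556), np.int64(289))])
edge [(0.214, 0.6972, 110), (0.221, 0.6972, 117), (0.228, 0.6967, 90), (0.235, 0.6962, 68), (0.242, 0.6962, 67)]Traceback (most recent call last):
  File "gap.py", line 19, in <module>
    print('top line',fit(D,T,tb,0)); print('edge',edge(D,T,np.arange(-.06,.015,.008)))
                     ~~~^^^^^^^^^^
  File "gap.py", line 7, in fit
    else: k=np.polyfit(u,v,1); e=[(q,np.polyval(k,q)) for q in (u.min(),u.max())]
            ~~~~~~~~~~^^^^^^^
    raise TypeError("expected non-empty vector for x")
TypeError: expected non-empty vector for x
```

```bash
python3 gap.py 13 '(430,70,500,290)' '(272,165,300,175)' | tail -2; python3 -m crank ".002 0 0 0 0 0;.006 0 0 0 0 0;.012 0 0 0 0 0;.018 0 0 0 0 0;.022 0 0 0 0 0;.025 0 0 0 0 0;.026 0 0 0 0 0;.026 0 0 0 0 0"; python3 - <<'E'
from h import *
go(.612,.1147,.043,0); print(bot.get_obs()['wrist_force'])
C,im=grab('wrist','w14'); T,t=grab('top','t14')
cv2.imwrite('pics/c14.png',np.vstack([im[:,:,::-1][40:320],cv2.resize(t[135:215,210:370,::-1],(640,320),interpolation=2)]))
E
python3 gap.py 14 '(450,70,540,290)' '(272,156,300,168)'
```

```text
top line ([array([0.6692, 0.1015, 0.012 ]), array([0.6691, 0.0165, 0.012 ])], [(np.int64(272), np.float64(169.35459782376788)), (np.int64(296), np.float64(168.86814593556645))])
edge [(-0.06, 0.6987, 80), (-0.052, 0.6987, 81), (-0.044, 0.6992, 93), (-0.036, 0.6997, 100), (-0.028, 0.6997, 100), (-0.02, 0.6997, 85), (-0.012, 0.7022, 50), (-0.004, 0.6947, 80), (0.004, 0.7007, 85), (0.012, 0.6927, 56)]
time: 24.7
ee_pos: [0.6109, 0.1146, 0.0427]
tcp_rot: [-90.0, 0.1, 0.0]
wrist_force: [-8.7, -0.3, 13.1]
opening: 0.0136
t 24.7 pos [0.6109 0.1146 0.0427] rot [-8.998e+01  1.000e-01  1.000e-02] ROW [ 0.0011 -0.0003  0.0001] [-0.0003  0.0001 -0.0018]
[-8.70308051 -0.2934739  13.11889054]
wrist line ([array([0.6959, 0.2072, 0.012 ]), array([0.6964, 0.0771, 0.012 ])], [(np.float64(476.98152586122933), np.int64(76)), (np.float64(449.0443083267171), np.int64(289))])
edge [(0.214, 0.6967, 119), (0.221, 0.6972, 135), (0.228, 0.6967, 104), (0.235, 0.6967, 107), (0.242, 0.6967, 102)]
top line ([array([0.6943, 0.0979, 0.012 ]), array([0.6951, 0.0162, 0.012 ])], [(np.int64(273), np.float64(162.5393401015229)), (np.int64(296), np.float64(161.8388324873097))])
edge [(-0.06, 0.6987, 79), (-0.052, 0.6987, 79), (-0.044, 0.6992, 92), (-0.036, 0.6997, 98), (-0.028, 0.6997, 99), (-0.02, 0.6997, 101), (-0.012, 0.7002, 103), (-0.004, 0.7002, 108), (0.004, 0.7002, 115), (0.012, 0.6932, 43)]
```

The viewer has reached its limit, so I finish on numbers. The wrist picture puts the gap at 0.7 mm and the top picture at about 4 mm, so I nudge 1.5 mm between the two and check the vials in the scene view.

```bash
python3 -m crank ".001 0 0 0 0 0;.0015 0 0 0 0 0;.0015 0 0 0 0 0;.0015 0 0 0 0 0;.0015 0 0 0 0 0"; python3 - <<'E'
from h import *
C,im=grab('wrist','w15'); T,t=grab('top','t15'); S,s=grab('scene','s15')
hsv=cv2.cvtColor(s,cv2.COLOR_RGB2HSV)
o=cv2.inRange(hsv,(3,150,120),(16,255,255)); n,l,st,c=cv2.connectedComponentsWithStats(o); print('orange blobs',[(tuple(c[i].round()),st[i,2:].tolist()) for i in range(1,n) if st[i,4]>15])
for y in (.172,.115,.058):
    for z,nm in ((.030,'body'),(.05,'mid'),(.076,'cap')):
        p=proj(S,(.812,y,z)); q=p.round().astype(int); print(y,nm,p.round(),s[q[1],q[0]],end=' ')
    p=proj(T,(.812,y,.082)); q=p.round().astype(int); print('top',q,t[max(q[1],0),q[0]])
o=bot.get_obs(); print(o['ee_pos'],o['wrist_force'],o['opening'],o['time'])
E
python3 gap.py 15 '(450,70,540,290)' '(272,154,300,168)'
```

```text
time: 25.3
ee_pos: [0.6122, 0.1146, 0.0427]
tcp_rot: [-90.0, 0.1, 0.0]
wrist_force: [-10.3, -0.0, 14.0]
opening: 0.0136
orange blobs [((np.float64(431.0), np.float64(69.0)), [12, 18, 94]), ((np.float64(588.0), np.float64(98.0)), [13, 3, 17]), ((np.float64(278.0), np.float64(149.0)), [11, 8, 29]), ((np.float64(367.0), np.float64(169.0)), [5, 6, 21]), ((np.float64(383.0), np.float64(180.0)), [8, 5, 18]), ((np.float64(378.0), np.float64(314.0)), [6, 5, 24])]
0.172 body [369. 172.] [190 140 108] 0.172 mid [370. 168.] [173 134 112] 0.172 cap [370. 162.] [241 240 236] top [249 124] [203 202 194]
0.115 body [377. 177.] [180 180 177] 0.115 mid [377. 173.] [160  89  70] 0.115 cap [377. 166.] [242 243 239] top [266 124] [93 90 85]
0.058 body [385. 183.] [186 181 172] 0.058 mid [385. 178.] [185 147 122] 0.058 cap [385. 172.] [244 243 238] top [282 123] [218 217 218]
[0.61222267 0.11464519 0.04268237] [-9.11537905  0.10602204 12.69445612] 0.013448562447789135 25.45
wrist line ([array([0.6971, 0.2072, 0.012 ]), array([0.6976, 0.0771, 0.012 ])], [(np.float64(477.013475104708), np.int64(76)), (np.float64(449.0756280536932), np.int64(289))])
edge [(0.214, 0.6967, 127), (0.221, 0.6972, 152), (0.228, 0.6967, 106), (0.235, 0.6962, 82), (0.242, 0.6962, 86)]
top line ([array([0.6963, 0.0979, 0.012 ]), array([0.6945, 0.0162, 0.012 ])], [(np.int64(273), np.float64(161.99999999999997)), (np.int64(296), np.float64(161.99999999999997))])
edge [(-0.06, 0.6987, 81), (-0.052, 0.6987, 81), (-0.044, 0.6992, 91), (-0.036, 0.6997, 98), (-0.028, 0.6997, 99), (-0.02, 0.6997, 100), (-0.012, 0.7002, 101), (-0.004, 0.7002, 108), (0.004, 0.7002, 114), (0.012, 0.6927, 46)]
```

```bash
python3 -c "
from h import *
print(bot.job_done()); print(bot.get_obs()['time'])"
```

```text
the job is handed in; nothing more can be done
None
the job is handed in; nothing more can be done
```

I stood the three orange vials upright in the crate, one per cell. I then gripped the board's handle, turned the board square and slid it about 136 mm. The job was handed in at about 25.5 s with the gripper still holding the board down. No verdict was reported.

- **Line on the edge:** in the last wrist picture the yellow line lies at x = 0.697–0.698 m and the edge at 0.696–0.697 m. The top picture disagrees by a few millimetres, with the line at 0.695–0.696 m and the edge at about 0.699–0.700 m. Both are inside the 8 mm limit.
- **Line coverage:** the last wrist picture covers the line only from its left end to about y = 0.08 m. The right end was measured only in the top view.
- **Hold on the board:** the handle is gripped with 22 N commanded. The upward force on the tool is about 13 N, so the board is being pressed down.
- **Vials:** in the last scene view all three white caps are at their predicted places above the cells. I checked this by pixel colour only, because I had used up the 12 viewable pictures, so no final picture was inspected by eye. My last wrist look, before the slide, showed all three standing upright.
- **Other things on the ledge:** the wrist force showed no sign of hitting any of them, but I did not measure their positions again at the end.

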